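# Clamp a square candle in the carving cradle

## Robot

A 6-joint arm with a two-finger parallel gripper is mounted at the origin on the work surface; the furniture and walls round the work are solid. World frame = base frame: x ahead of the robot, y to its left, z up, the work surface at z = 0. Lengths are in mm, angles in rad, forces in N, time in s.
With the tool pointing down it reaches from about 350 to 975 mm from the base axis. Payload 7.1 kg.
Tool frame: the origin (TCP) lies at the very end of the fingers, on their centre line; the grasp point (between the pads) lies 19 mm behind it; y points along the fingers, x is the direction in which the jaws open and shut, and the axes are right-handed (so a half turn about y gives the same grasp; the last joint's range is limited). The gripper opens to 88 mm and grips with 3 to 60 N. Pads are 20 mm wide; open, the fingers measure 115 mm over their backs; the gripper's body (75 mm by 178 mm) begins 61 mm behind the grasp point.
Start: joints at [1.102, 0.423, 1.63, -0, 1.089, -0.019], TCP at [271.708, 562.832, 222.675] pointing down, gripper open.
Joint ranges: [-3, 3], [-0.9, 2.11], [0.09, 2.58], [-1.31, 4.45], [0.11, 2.69], [-2.54, 2.54]. Speed limits (rad/s): [2.39, 2.39, 3.01, 3.14, 3.14, 3.14].

## Interface

Orientations are given as a rotation vector (axis times angle).
In Python, from workcell import ctrl gives the robot as it stands. The module is installed in compiled form; this text tells all that it offers.
- The arm moves only by the tool jog_arm, never from a script. Its argument "steps" is a list of rows, each an object with "turn": the turn, a rotation vector about the world's x, y, z scaled (see below), a list of three; "dp": the shift along the world's x, y, z scaled (see below), a list of three; "claw": the opening, from 0 (shut) to 1 (fully open). In form: [{"turn": [wx, wy, wz], "dp": [x, y, z], "claw": claw}, ...]. A call has 1 to 12 rows; each row is the pose to reach, as a shift and turn from the pose measured when the call began, turning the shorter way round; what a row does not reach only later rows make up. The controller multiplies each number of a shift by 80 mm and each number of a turn by pi rad. A row lasts 1/12 s, in which the tool goes at most 41.7 mm and 7.16 degrees, less where a joint would pass 70% of its speed; a pose out of reach is approached as far as the arm can. A call with a number of a shift or a turn outside -1 to 1 is refused whole. A call with a gripper value outside its range is refused whole. The fingers move at their own pace and stop on an object; the grip force is fixed at half the most. Time passes only in rows, so rows that repeat a pose let the fingers close. It gives the time, the measured TCP pose, the force and the opening at its end, in the units of the state.
- ctrl.get_obs(): the state, without advancing time (a new reading comes with each control period).
- ctrl.get_image(name): name is "scene" or "top" or "wrist"; returns a dict with "img" (420x560x3 uint8, red, green, blue), "range_z" (420x560 float32, mm along the optical axis (not along the pixel's ray), 0 where there is no reading), "fovy" (degrees; the focal length in pixels is half the picture's height over the tangent of half this angle, whatever the lens; pixels are square), "cx", "cy" (the principal point, pixels), "camera_from_world" (4x4, takes a point from world to camera coordinates); the wrist camera has in their place "hand_eye" (4x4, takes a point from camera to tool coordinates, whose origin is the TCP and whose axes are the tool frame's). Camera axes: x right, y down, z forward; pixel columns grow to the right and rows downward; lengths in mm; the calibration is good to about 2 mm. A picture is of the moment at which its call begins: read the wrist's pose just before it.
- ctrl.close_job(): hands the job in, once; it reports no verdict.
The state is a dict: "t": time; "qpos": joint angles; "qvel": joint speeds; "joint_torque": joint torques, N m; "ee_pos": TCP position; "orientation": TCP orientation; "ft_force": force on the tool from outside, world axes, zero at the start; "moment": the same for the moment, N m; "width": finger opening in mm.
Only numpy, scipy, OpenCV 4.12 (cv2) and the standard library are available. Lean on these libraries where they do the work, as an engineer would, in place of code of your own. Each camera call takes 0.05 s, during which the arm holds its last target.

## Task

Get the square candle ready for carving: press it down between the sprung roller jaws of the cradle, foot towards the backstop, and keep hold of it until it lies on both cork rests with all four jaws sprung shut over its top edges; only then let go. Then slide the backstop up until it touches the candle's foot, and leave the chisel and the wick spool alone.

Things in the scene. Friction and masses are not known exactly. Their poses are not given: they have to be found in the camera images.
- candle: white square wax candle lying on the bench, 42 x 42 mm in section, body 262 mm long plus a 9 mm wick, about 0.4 kg. Origin at the centre of its foot (the flat end without wick); its own z axis runs along its length from foot to wick end and lies level
- candle_mid (a point): middle of the candle's body, on its axis, 131 mm from the foot
- cradle: carving cradle, fixed to the bench. Ply base 150 x 350 mm, top 18 mm high. Origin on the bench, on the centre line midway between the two cork-faced rests (tops 30 mm high, at y = +85 and -85 mm). x across, y along the candle's place, z up; base from y = -225 (backstop end) to +125 mm. Beside each rest stand two sprung jaws facing each other along x
- seat (a point): where the middle of the clamped candle belongs: on the cradle's centre line, 51 mm above the bench, same axes as the cradle (the candle lies along y, foot to -y). Between the two pairs of jaws (|y| under 65 mm) both sides of the candle are free for the fingers down to the base
- jaw_near_wick (a joint): sprung jaw on the cradle's -x side, +y end: steel arm 95 mm high, out to |x| = 65 mm, with a white roller (28 mm across, 21 mm wide, axle along y) at its top. Angle in rad: 0 shut and empty, grows as it opens; about 0.1 (0.05 to 0.18 off centre) while the candle's sides hold it apart, 0 to 0.06 when shut over the candle's top edge
- jaw_far_wick (a joint): the same for the jaw on the +x side, +y end. Shut and empty, each pair's roller axles are at x = +-30.5 mm, 81 mm high, 33 mm clear between rollers. A candle pressed straight down on the centre line drives them apart (10 to 15 N for all four) and they spring back over its top edges as its underside meets the rests
- jaw_near_foot (a joint): the same for the jaw on the -x side, -y end (next to the backstop)
- jaw_far_foot (a joint): the same for the jaw on the +x side, -y end
- backstop (a joint): position of the backstop on its rail in m: 0 fully back, 0.050 fully forward (towards the cradle's +y); it moves with about 2.5 N friction and stays where it is left. At 0 its cork face is at y = -159 mm of the cradle
- stop_face (a point): point of the backstop's cork face (38 mm wide, 30 to 72 mm high) level with the axis of a clamped candle; its y axis points along the rail to the candle
- stop_knob (a point): black round knob of the backstop, 22 mm across, from 46 to 76 mm high on a thin stem, 40 mm behind the cork face; this point is in its middle, 62 mm above the bench. The slide under it is 32 mm high
- chisel: wax chisel with a pale and red handle, 202 mm long, lying free beyond the cradle (another lies under a wax block farther off); origin at its underside centre
- spool: small wooden wick spool, 54 mm across, 62 mm high, standing on the robot's side; origin at its underside centre

How it is judged:
By the outcome, as a careful person would: the job done as asked, in the order asked, and still so for the second after the job is handed in, with the robot touching nothing.
It also fails if it takes over 61 s, if anything falls off the work surface, if the arm or the gripper's body presses on something with over 40 N, if the wrist force passes 120 N, or if a joint passes its speed limit or range.

## Working session

There is one attempt and no reset: what is moved stays moved. The work goes in short steps, Python scripts to look and compute and a tool call to move; the robot and the scene stay as the last step left them, time stands still between calls to the robot, and variables do not carry over. Pictures are saved under pics/ and viewed, and the job is handed in when it is done.

Besides the shell and the picture viewer there is one more tool, called after "Call:" as a command line: name --argument value ..., lists and objects as JSON in quotes. jog_arm: Moves the arm, as the interface text tells. Its arguments: {"type":"object","properties":{"steps":{"type":"array","items":{"type":"object","properties":{"turn":{"type":"array","items":{"type":"number"}},"dp":{"type":"array","items":{"type":"number"}},"claw":{"type":"number"}}}}},"required":["steps"]}

```bash
mkdir -p pics
cat > h.py <<'E'
import numpy as np, cv2
from workcell import ctrl
def grab(n,tag):
    d=ctrl.get_image(n); cv2.imwrite(f'pics/{tag}.png',d['img'][:,:,::-1]); np.savez(f'pics/{tag}.npz',**d); return d
def f(d): return d['img'].shape[0]/2/np.tan(np.radians(float(d['fovy']))/2)
def cloud(d,T=None):
    F=f(d);z=d['range_z'];v,u=np.mgrid[:z.shape[0],:z.shape[1]]
    P=np.stack([(u-d['cx'])/F*z,(v-d['cy'])/F*z,z,np.ones_like(z)],-1)
    if T is None: T=np.linalg.inv(d['camera_from_world'])
    W=(P@T.T)[...,:3]; W[z==0]=np.nan; return W
E
python3 - <<'E'
from h import *
print(ctrl.get_obs())
for n in('scene','top'):
    d=grab(n,n+'0');print(d['fovy'],d['cx'],d['cy'],np.linalg.inv(d['camera_from_world']).round(2))
E
```

```text
{'t': 0.0, 'qpos': array([ 1.10195011e+00,  4.23818617e-01,  1.63068646e+00,  3.17242866e-05,
        1.08858383e+00, -1.89928394e-02]), 'qvel': array([-0.00054002, -0.00133313,  0.00101964,  0.00145118,  0.00179623,
       -0.00034232]), 'joint_torque': array([ 2.23445277e-03, -5.44646645e+01, -2.73656505e+01,  6.45444612e-02,
        2.30247719e-02, -8.50589913e-05]), 'ee_pos': array([271.48721513, 562.3452113 , 221.91695616]), 'orientation': array([-1.38982766, -0.87080274,  0.87292951]), 'ft_force': array([-0.21644839, -0.10846048, -0.04242919]), 'moment': array([ 0.01054535, -0.0599086 , -0.00607951]), 'width': 87.83722899955221}
46.330200294013224 277.2533787250343 211.97227234910335 [[ 4.80000e-01 -6.20000e-01  6.20000e-01 -2.34660e+02]
 [-8.80000e-01 -3.30000e-01  3.40000e-01 -4.46920e+02]
 [-1.00000e-02 -7.10000e-01 -7.00000e-01  1.03189e+03]
 [ 0.00000e+00  0.00000e+00  0.00000e+00  1.00000e+00]]
53.30593853515144 283.98127700928376 212.68321898829961 [[-2.0000e-02 -9.9000e-01  1.3000e-01  4.6121e+02]
 [-1.0000e+00  2.0000e-02  1.0000e-02 -1.8350e+01]
 [-1.0000e-02 -1.3000e-01 -9.9000e-01  9.9192e+02]
 [ 0.0000e+00  0.0000e+00  0.0000e+00  1.0000e+00]]
```

View pics/scene0.png

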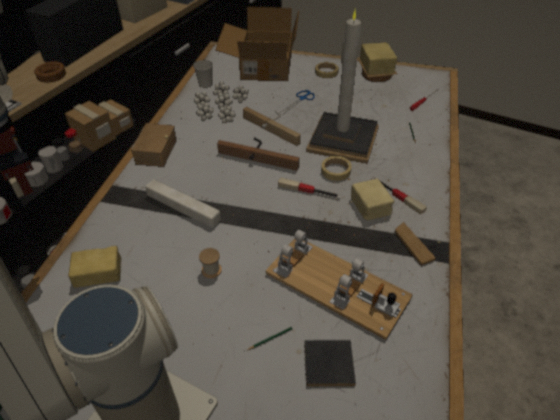

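View pics/top0.png

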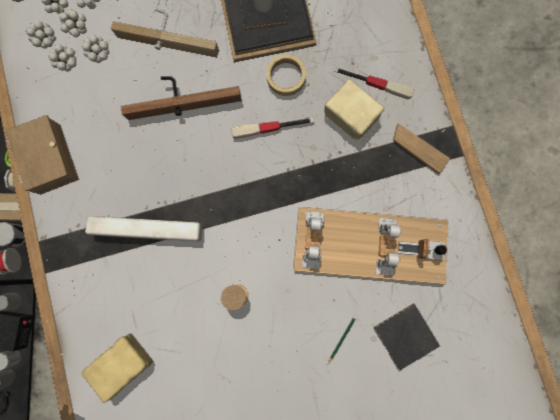

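The top view shows the candle at about (143,229), the cradle around (370,245) with its backstop at right (440,250), the spool at (235,297) and the chisel at (270,128). Next I'll zoom and measure.

Run:
```python
from h import *
d=dict(np.load('pics/top0.npz')); W=cloud(d); im=d['img']
a=cv2.resize(im[200:260,70:220],None,fx=5,fy=5,interpolation=cv2.INTER_CUBIC)
b=cv2.resize(im[200:295,285:455],None,fx=4.4,fy=4.4,interpolation=cv2.INTER_CUBIC)
b=cv2.resize(b,(750,419)); 
cv2.imwrite('pics/z1.png',np.vstack([a,b])[:,:,::-1][:720]); 
cv2.imwrite('pics/z1.png',cv2.resize(np.vstack([a,b])[:,:,::-1],(620,594)))
# candle: height>30 in region
H=W[...,2]; print('table z',np.nanmedian(H[300:340,150:200]))
def reg(n,u0,u1,v0,v1,z0,z1):
    m=np.zeros(H.shape,bool); m[v0:v1,u0:u1]=True; m&=(H>z0)&(H<z1)
    P=W[m]; r=cv2.minAreaRect(P[:,:2].astype(np.float32)); print(n,m.sum(),P.mean(0).round(1),'med z',np.median(P[:,2]).round(1),r,cv2.boxPoints(r).round(1).tolist()); return P
reg('candle',70,220,205,250,36,60)
reg('base',285,455,200,295,10,25)
reg('knob',425,452,238,262,68,85)
for n,(u0,u1,v0,v1) in dict(nw=(300,328,243,272),fw=(300,328,208,232),nf=(375,402,250,275),ff=(378,402,216,240)).items():
    reg(n,u0,u1,v0,v1,82,110)
reg('spool',215,255,280,315,50,75)
```

```text
table z 1.4590059456020867
candle 2058 [559.6 316.8  43.2] med z 43.3 ((560.1627197265625, 318.37762451171875), (262.24652099609375, 42.1285514831543), 85.36846923828125) [[528.5999755859375, 189.39999389648438], [570.5999755859375, 186.0], [591.7000122070312, 447.3999938964844], [549.7999877929688, 450.79998779296875]]
base 7822 [ 509.3 -205.    20.5] med z 20.5 ((510.82611083984375, -206.85238647460938), (349.6958923339844, 150.25669860839844), 83.60944366455078) [[416.70001220703125, -372.29998779296875], [566.0, -389.0], [604.9000244140625, -41.5], [455.6000061035156, -24.700000762939453]]
knob 139 [ 495.9 -335.    75.4] med z 75.4 ((496.7536315917969, -336.41534423828125), (45.366756439208984, 39.35630798339844), 86.88932800292969) [[475.8999938964844, -358.0], [515.2000122070312, -360.1000061035156], [517.5999755859375, -314.79998779296875], [478.29998779296875, -312.70001220703125]]
nw 146 [494.9 -69.2  92.6] med z 93.6 ((495.4764099121094, -69.06836700439453), (29.055465698242188, 26.964344024658203), 79.66710662841797) [[479.6000061035156, -80.9000015258789], [506.1000061035
[... 576 characters left out ...]
9969482422], [486.8999938964844, -254.5], [492.8999938964844, -226.6999969482422], [466.5, -220.89999389648438]]
ff 152 [ 536.2 -243.1   92.3] med z 93.7 ((537.0783081054688, -244.75244140625), (30.181119918823242, 27.58810806274414), 82.00753021240234) [[521.2999877929688, -257.79998779296875], [548.5999755859375, -261.6000061035156], [552.7999877929688, -231.6999969482422], [525.5, -227.89999389648438]]
spool 485 [400.9 107.6  63.6] med z 63.6 ((400.90179443359375, 107.59821319580078), (50.8365592956543, 51.994503021240234), 89.31293487548828) [[374.6000061035156, 82.5], [426.6000061035156, 81.9000015258789], [427.20001220703125, 132.6999969482422], [375.20001220703125, 133.3000030517578]]
```

View pics/z1.png

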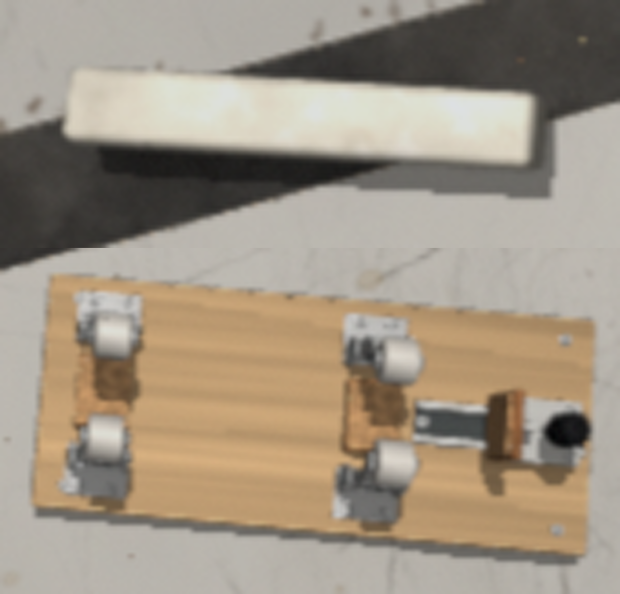

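Run:
```python
from h import *
from scipy.spatial.transform import Rotation as R
o=ctrl.get_obs(); M=R.from_rotvec(o['orientation']).as_matrix();print(M.round(3))
d=grab('wrist','w0');print(d['hand_eye'].round(2),d['fovy'],ctrl.get_obs()['ee_pos'])
```

```text
[[ 0.435 -0.001 -0.901]
 [ 0.901 -0.001  0.435]
 [-0.001 -1.     0.   ]]
[[   1.     -0.     -0.     -1.15]
 [  -0.     -0.3     0.95 -162.06]
 [  -0.     -0.95   -0.3    81.6 ]
 [   0.      0.      0.      1.  ]] 67.32176242524574 [271.49656534 562.44121865 222.07076728]
```

View pics/w0.png

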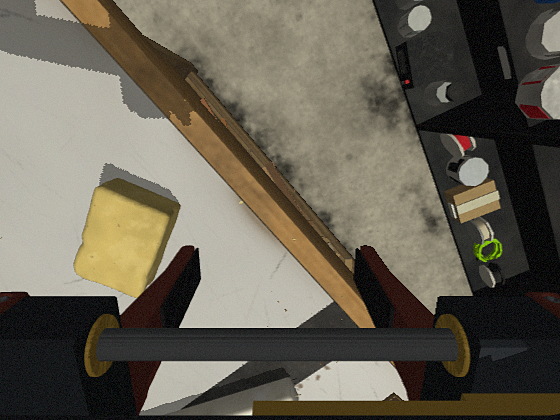

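Call:
jog_arm --steps '[{"dp": [0.9,-0.76,0],"turn": [0,0,-0.0955],"claw": 1},{"dp": [0.9,-0.76,0],"turn": [0,0,-0.0955],"claw": 1},{"dp": [0.9,-0.76,0],"turn": [0,0,-0.0955],"claw": 1},{"dp": [0.9,-0.76,0],"turn": [0,0,-0.0955],"claw": 1},{"dp": [0.9,-0.76,0],"turn": [0,0,-0.0955],"claw": 1}]'

```text
t: 0.57
ee_pos: [343.8, 501.3, 221.9]
orientation: [-1.474, -0.64, 0.643]
ft_force: [-0.2, -0.4, 0.4]
width: 87.8
```

Call:
jog_arm --steps '[{"dp": [0.9,-0.76,0],"turn": [0,0,-0.0955],"claw": 1},{"dp": [0.9,-0.76,0],"turn": [0,0,-0.0955],"claw": 1},{"dp": [0.9,-0.76,0],"turn": [0,0,-0.0955],"claw": 1},{"dp": [0.9,-0.76,0],"turn": [0,0,-0.0955],"claw": 1},{"dp": [0.9,-0.76,0],"turn": [0,0,-0.0955],"claw": 1}]'

```text
t: 0.98
ee_pos: [415.3, 441.2, 221.8]
orientation: [-1.531, -0.409, 0.412]
ft_force: [-0.3, 0.1, 0.2]
width: 87.5
```

Call:
jog_arm --steps '[{"dp": [0.9,-0.76,0],"turn": [0,0,-0.0955],"claw": 1},{"dp": [0.9,-0.76,0],"turn": [0,0,-0.0955],"claw": 1},{"dp": [0.9,-0.76,0],"turn": [0,0,-0.0955],"claw": 1},{"dp": [0.9,-0.76,0],"turn": [0,0,-0.0955],"claw": 1},{"dp": [0.9,-0.76,0],"turn": [0,0,-0.0955],"claw": 1}]'

```text
t: 1.4
ee_pos: [486.2, 381.5, 221.7]
orientation: [-1.562, -0.176, 0.18]
ft_force: [0.1, -0.2, -0.1]
width: 87.9
```

Call:
jog_arm --steps '[{"dp": [0.9,-0.76,0],"turn": [0,0,-0.0955],"claw": 1},{"dp": [0.9,-0.76,0],"turn": [0,0,-0.0955],"claw": 1},{"dp": [0.9,-0.76,0],"turn": [0,0,-0.0955],"claw": 1},{"dp": [0.9,-0.76,0],"turn": [0,0,-0.0955],"claw": 1},{"dp": [0.9,-0.76,0],"turn": [0,0,-0.0955],"claw": 1}]'

```text
t: 1.82
ee_pos: [556.9, 322.1, 221.4]
orientation: [-1.569, 0.057, -0.051]
ft_force: [0.1, 1.7, -0.2]
width: 87.6
```

Run:
```python
from h import *
o=ctrl.get_obs(); d=grab('wrist','w1'); np.savez('pics/w1o.npz',**o); print(o)
```

```text
{'t': 1.8167, 'qpos': array([0.50441949, 0.45220515, 1.58651047, 0.00355689, 1.10504556,
       0.57129288]), 'qvel': array([ 0.01784852, -0.0072845 ,  0.01219448,  0.00146777,  0.00042389,
        0.00138951]), 'joint_torque': array([-1.51090097e+00, -5.63509154e+01, -2.82499087e+01, -3.29994375e-02,
       -6.66844170e-02,  1.12681536e-01]), 'ee_pos': array([556.8646389 , 322.13681944, 221.38474214]), 'orientation': array([-1.56850845,  0.0565062 , -0.05102516]), 'ft_force': array([ 0.07609266,  1.72405572, -0.19514603]), 'moment': array([-0.07102906,  0.05371013,  0.0310166 ]), 'width': 87.59748035813979}
```

View pics/w1.png

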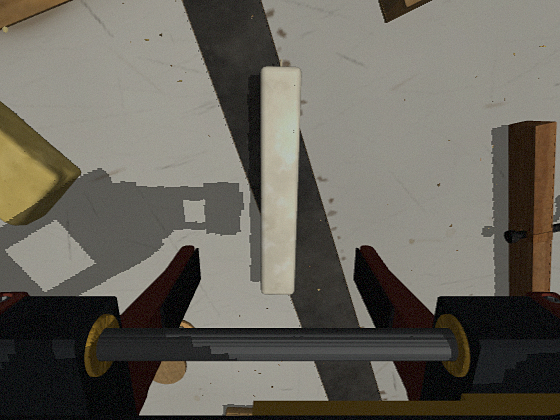

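Run:
```python
from h import *
from scipy.spatial.transform import Rotation as R
d=dict(np.load('pics/w1.npz'));o=np.load('pics/w1o.npz');im=d['img']
a=cv2.resize(im[45:95,250:320],(560,400),interpolation=cv2.INTER_CUBIC);b=cv2.resize(im[275:325,245:315],(560,400),interpolation=cv2.INTER_CUBIC)
cv2.imwrite('pics/z2.png',cv2.resize(np.hstack([a,b])[:,:,::-1],(800,286)))
T=np.eye(4);T[:3,:3]=R.from_rotvec(o['orientation']).as_matrix();T[:3,3]=o['ee_pos']
W=cloud(d,T@d['hand_eye']);H=W[...,2];m=np.zeros(H.shape,bool);m[40:310,250:310]=1
m&=(H>36)&(H<60);P=W[m];print(np.median(P[:,2]),np.nanmedian(H[250:290,100:150]),cv2.minAreaRect(P[:,:2].astype(np.float32)),cv2.boxPoints(cv2.minAreaRect(P[:,:2].astype(np.float32))))
```

```text
41.86579359987542 -0.032181407998137956 ((557.9119262695312, 316.9336242675781), (261.3923034667969, 41.96875), 85.21314239501953) [[526.09424 188.44446]
 [567.9166  184.9422 ]
 [589.7296  445.4228 ]
 [547.9072  448.92505]]
```

View pics/z2.png

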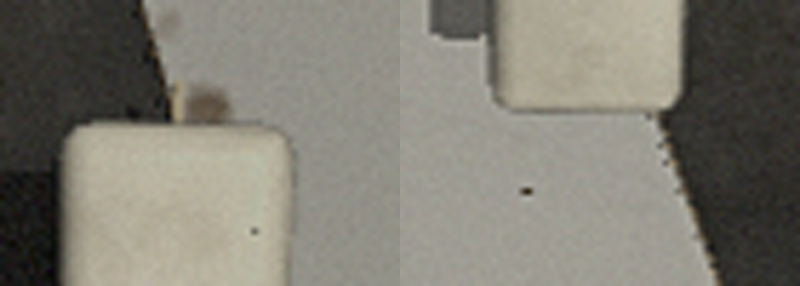

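The wick stub is at the +y end of the candle (zoom pixel (178,105)) and the foot is at -y, so no half turn is needed. Descending onto the middle.

Call:
jog_arm --steps '[{"dp": [0.01,-0.065,-0.98],"turn": [0,0,-0.0046],"claw": 1},{"dp": [0.01,-0.065,-0.98],"turn": [0,0,-0.0046],"claw": 1},{"dp": [0.01,-0.065,-0.98],"turn": [0,0,-0.0046],"claw": 1},{"dp": [0.01,-0.065,-0.98],"turn": [0,0,-0.0046],"claw": 1},{"dp": [0.01,-0.065,-0.98],"turn": [0,0,-0.0046],"claw": 1}]'

```text
t: 2.28
ee_pos: [557.3, 318.8, 144.6]
orientation: [-1.567, 0.065, -0.061]
ft_force: [-0.1, 0.9, 0.1]
width: 87.7
```

Call:
jog_arm --steps '[{"dp": [0,0,-0.98],"turn": [0,0,0],"claw": 1},{"dp": [0,0,-0.98],"turn": [0,0,0],"claw": 1},{"dp": [0,0,-0.98],"turn": [0,0,0],"claw": 1},{"dp": [0,0,-0.98],"turn": [0,0,0],"claw": 1},{"dp": [0,0,-0.98],"turn": [0,0,0],"claw": 1},{"dp": [0,0,-0.98],"turn": [0,0,0],"claw": 1}]'

```text
t: 2.78
ee_pos: [559.3, 320.0, 69.6]
orientation: [-1.565, 0.061, -0.064]
ft_force: [0.2, -1.1, 0.4]
width: 87.5
```

```bash
cat >> h.py <<'E'
from scipy.spatial.transform import Rotation as R
def pose():
    o=ctrl.get_obs();M=R.from_rotvec(o['orientation']).as_matrix()
    print('t',o['t'],'pos',o['ee_pos'].round(2),'yaw',np.degrees(np.arctan2(M[1,0],M[0,0])).round(3),'tool y',M[:,1].round(4),'xz',M[2,0].round(4),'F',o['ft_force'].round(2),'Mo',o['moment'].round(3),'w',round(o['width'],2))
    T=np.eye(4);T[:3,:3]=M;T[:3,3]=o['ee_pos'];return T
E
python3 -c "
from h import *
pose()"
```

```text
t 2.7833 pos [559.26 319.98  69.57] yaw -4.563 tool y [ 0.0022  0.0049 -1.    ] xz 0.0018 F [ 0.24 -1.15  0.42] Mo [-0.126  0.056  0.058] w 87.54
```

Call:
jog_arm --steps '[{"dp": [-0.015,-0.035,-0.4],"turn": [0,0,-0.001],"claw": 1},{"dp": [-0.015,-0.035,-0.6],"turn": [0,0,-0.001],"claw": 1},{"dp": [-0.015,-0.035,-0.79],"turn": [0,0,-0.001],"claw": 1},{"dp": [-0.015,-0.035,-0.79],"turn": [0,0,-0.001],"claw": 1},{"dp": [-0.015,-0.035,-0.79],"turn": [0,0,-0.001],"claw": 1},{"dp": [-0.015,-0.035,-0.79],"turn": [0,0,-0.001],"claw": 1}]'

```text
t: 3.28
ee_pos: [559.0, 317.7, 7.7]
orientation: [-1.564, 0.062, -0.068]
ft_force: [-0.6, 0.2, 0.4]
width: 88.1
```

Call:
jog_arm --steps '[{"dp": [0,0,0],"turn": [0,0,0],"claw": 0},{"dp": [0,0,0],"turn": [0,0,0],"claw": 0},{"dp": [0,0,0],"turn": [0,0,0],"claw": 0},{"dp": [0,0,0],"turn": [0,0,0],"claw": 0},{"dp": [0,0,0],"turn": [0,0,0],"claw": 0},{"dp": [0,0,0],"turn": [0,0,0],"claw": 0},{"dp": [0,0,0],"turn": [0,0,0],"claw": 0},{"dp": [0,0,0],"turn": [0,0,0],"claw": 0},{"dp": [0,0,0],"turn": [0,0,0],"claw": 0}]'

```text
t: 4.03
ee_pos: [558.9, 317.7, 7.7]
orientation: [-1.564, 0.062, -0.068]
ft_force: [-1.1, -0.5, 1.2]
width: 41.9
```

```bash
python3 -c "
from h import *
pose()"
```

```text
t 4.0333 pos [558.85 317.66   7.71] yaw -4.745 tool y [ 0.0035  0.0058 -1.    ] xz 0.003 F [-1.12 -0.49  1.25] Mo [-0.051  0.365 -0.016] w 41.85
```

Call:
jog_arm --steps '[{"dp": [0,0,0.15],"turn": [0,0,0],"claw": 0},{"dp": [0,0,0.4],"turn": [0,0,0],"claw": 0},{"dp": [0,0,0.7],"turn": [0,0,0],"claw": 0},{"dp": [0,0,0.9],"turn": [0,0,0],"claw": 0},{"dp": [0,0,1],"turn": [0,0,0],"claw": 0},{"dp": [0,0,1],"turn": [0,0,0],"claw": 0}]'

```text
t: 4.53
ee_pos: [559.8, 318.2, 89.8]
orientation: [-1.562, 0.06, -0.07]
ft_force: [0.8, -0.4, -4.2]
width: 42.1
```

Call:
jog_arm --steps '[{"dp": [0,0,0.2],"turn": [0,0,0],"claw": 0},{"dp": [0,0,0.5],"turn": [0,0,0],"claw": 0},{"dp": [0,0,0.8],"turn": [0,0,0],"claw": 0},{"dp": [0,0,0.95],"turn": [0,0,0],"claw": 0},{"dp": [0,0,0.95],"turn": [0,0,0],"claw": 0},{"dp": [0,0,0.95],"turn": [0,0,0],"claw": 0}]'

```text
t: 5.03
ee_pos: [559.5, 318.0, 165.2]
orientation: [-1.562, 0.061, -0.069]
ft_force: [-0.6, -0.5, -5.7]
width: 41.9
```

```bash
python3 -c "
from h import *
pose(); grab('top','t1')
"
```

```text
t 5.0333 pos [559.51 318.   165.16] yaw -4.746 tool y [ 0.006   0.0071 -1.    ] xz 0.0054 F [-0.61 -0.53 -5.66] Mo [-0.096  0.032 -0.011] w 41.92
```

View pics/t1.png

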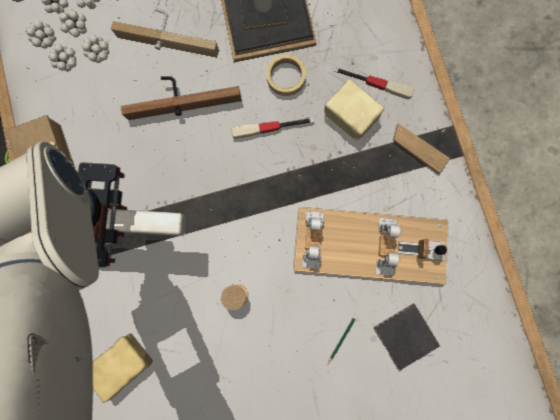

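The candle is held level, with its foot end at about (180,225). Carrying it over the cradle.

Call:
jog_arm --steps '[{"dp": [-0.03,-0.3,0],"turn": [0,0,0],"claw": 0},{"dp": [-0.06,-0.7,0],"turn": [0,0,0],"claw": 0},{"dp": [-0.09,-0.99,0],"turn": [0,0,-0.0015],"claw": 0},{"dp": [-0.09,-0.99,0],"turn": [0,0,-0.0015],"claw": 0}]'

```text
t: 5.42
ee_pos: [549.2, 234.1, 161.5]
orientation: [-1.567, 0.072, -0.069]
ft_force: [0.1, 0.4, -5.4]
width: 41.8
```

Call:
jog_arm --steps '[{"dp": [-0.04,-0.45,0],"turn": [0,0,0],"claw": 0},{"dp": [-0.08,-0.9,0],"turn": [0,0,-0.0015],"claw": 0},{"dp": [-0.09,-0.99,0],"turn": [0,0,-0.0015],"claw": 0},{"dp": [-0.09,-0.99,0],"turn": [0,0,-0.0015],"claw": 0}]'

```text
t: 5.75
ee_pos: [540.7, 152.8, 159.9]
orientation: [-1.568, 0.08, -0.073]
ft_force: [0.5, 0.2, -4.8]
width: 42.0
```

Call:
jog_arm --steps '[{"dp": [-0.04,-0.45,0],"turn": [0,0,0],"claw": 0},{"dp": [-0.08,-0.9,0],"turn": [0,0,-0.0015],"claw": 0},{"dp": [-0.09,-0.99,0],"turn": [0,0,-0.0015],"claw": 0},{"dp": [-0.09,-0.99,0],"turn": [0,0,-0.0015],"claw": 0}]'

```text
t: 6.08
ee_pos: [533.1, 72.6, 159.0]
orientation: [-1.568, 0.087, -0.077]
ft_force: [1.0, 0.3, -4.7]
width: 41.7
```

Call:
jog_arm --steps '[{"dp": [-0.04,-0.45,0],"turn": [0,0,0],"claw": 0},{"dp": [-0.08,-0.9,0],"turn": [0,0,-0.0015],"claw": 0},{"dp": [-0.09,-0.99,0],"turn": [0,0,-0.0015],"claw": 0},{"dp": [-0.09,-0.99,0],"turn": [0,0,-0.0015],"claw": 0}]'

```text
t: 6.42
ee_pos: [526.2, -7.0, 158.6]
orientation: [-1.568, 0.092, -0.082]
ft_force: [0.0, -0.5, -5.1]
width: 41.5
```

Call:
jog_arm --steps '[{"dp": [-0.04,-0.45,0],"turn": [0,0,0],"claw": 0},{"dp": [-0.08,-0.9,0],"turn": [0,0,-0.0015],"claw": 0},{"dp": [-0.09,-0.99,0],"turn": [0,0,-0.0015],"claw": 0},{"dp": [-0.09,-0.99,0],"turn": [0,0,-0.0015],"claw": 0},{"dp": [-0.09,-0.99,0],"turn": [0,0,-0.0015],"claw": 0}]'

```text
t: 6.83
ee_pos: [519.5, -84.9, 158.4]
orientation: [-1.567, 0.096, -0.086]
ft_force: [0.2, 0.5, -5.1]
width: 41.7
```

```bash
python3 -c "
from h import *
T=pose(); np.save('pics/w2T',T); grab('wrist','w2'); grab('top','t2'); grab('scene','s2')
"
```

```text
t 6.8333 pos [519.51 -84.88 158.39] yaw -6.65 tool y [-0.0064  0.0027 -1.    ] xz -0.0066 F [ 0.17  0.52 -5.14] Mo [-0.079  0.133  0.013] w 41.69
```

View pics/w2.png

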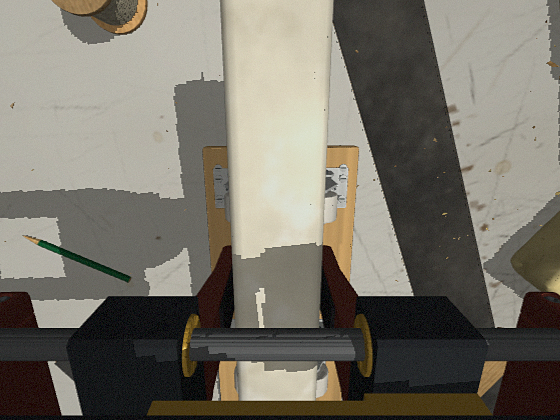

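View pics/t2.png

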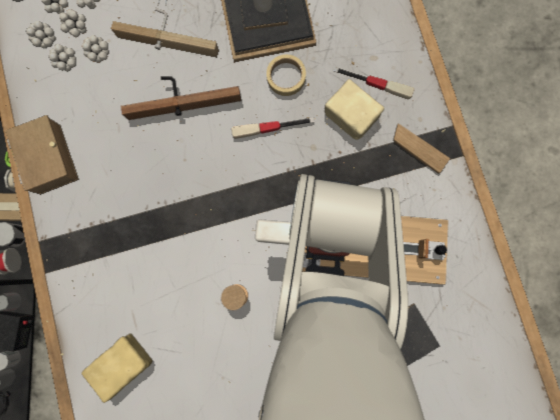

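```bash
cat > m.py <<'E'
from h import *
import sys
def meas(tag,T):
    d=dict(np.load(f'pics/{tag}.npz')); W=cloud(d,T@d['hand_eye']); H=W[...,2]; im=d['img'].astype(int)
    yel=(im[...,0]-im[...,2]>35)&(H>10)&(H<26)
    yel[:, :150]=0; yel[:,400:]=0; yel[300:]=0
    # row-wise left/right extremes on base, per row -> fit
    L=[];Rr=[]
    for v in range(yel.shape[0]):
        c=np.flatnonzero(yel[v])
        if len(c)<20 or c[-1]-c[0]<110: continue
        L.append(W[v,c[0]]);Rr.append(W[v,c[-1]])
    L=np.array(L);Rr=np.array(Rr); print('rows',len(L),'base z',np.nanmedian(H[yel]).round(2))
    def fit(P):
        x,y,_,_=cv2.fitLine(P[:,:2].astype(np.float32),cv2.DIST_HUBER,0,.01,.01).ravel()[[0,1,2,3]]; c=np.median(P[:,:2],0);s=np.sign(y);return np.array([x*s,y*s]),c
    (dl,cl),(dr,cr)=fit(L),fit(Rr); print('edge yaw',np.degrees(np.arctan2(-dl[0],dl[1])).round(2),np.degrees(np.arctan2(-dr[0],dr[1])).round(2))
    ax=(dl+dr);ax/=np.linalg.norm(ax);nx=np.array([ax[1],-ax[0]]);print('width',(cr-cl)@nx); mid=(cl+cr)/2
    # front edge
    F=[]
    for u in range(150,400):
        c=np.flatnonzero(yel[:,u])
        if len(c)>5: F.append(W[c[0],u]@np.array([[ax[0]],[ax[1]],[0]]))
    F=np.array(F).ravel();print('front along',np.percentile(F,[50,75,90]).round(1))
    # candle top
    zc=T[2,3]-7.7+42; ca=(abs(H-zc)<6); ca[:, :200]=0;ca[:,350:]=0;ca[250:]=0
    L=[];Rr=[]
    for v in range(20,240,2):
        c=np.flatnonzero(ca[v]); 
        if len(c)>50: L.append(W[v,c[0]]);Rr.append(W[v,c[-1]])
    L=np.array(L);Rr=np.array(Rr);(dl,cl),(dr,cr)=fit(L),fit(Rr);cm=(cl+cr)/2
    print('candle yaw',np.degrees(np.arctan2(-dl[0],dl[1])).round(2),np.degrees(np.arctan2(-dr[0],dr[1])).round(2),'w',(cr-cl)@nx,'topz',np.nanmedian(H[ca]).round(1))
    print('axis',ax,'candle off (cradle x) at its pt',(cm-mid)@nx,'tcp off',(T[:2,3]-mid)@nx,'tcp along',T[:2,3]@ax,'cm along',cm@ax)
if __name__=='__main__': meas(sys.argv[1],np.load(sys.argv[2]))
E
python3 m.py w2 pics/w2T.npy
```

```text
rows 76 base z 18.53
edge yaw -6.49 -6.51
width 147.7495631835565
front along [24.6 24.7 24.7]
candle yaw -6.55 -6.66 w 40.869211627137254 topz 192.3
axis [0.11320478 0.9935717 ] candle off (cradle x) at its pt -2.6226763580327095 tcp off -2.939388082148279 tcp along -25.52136748609737 cm along 48.693020830192694
```

Call:
jog_arm --steps '[{"dp": [-0.03,-0.4,0],"turn": [0,0,0],"claw": 0},{"dp": [-0.07,-0.8,0],"turn": [0.001,-0.003,0.0007],"claw": 0},{"dp": [-0.071,-0.925,0],"turn": [0.001,-0.003,0.0007],"claw": 0},{"dp": [-0.071,-0.925,0],"turn": [0.001,-0.003,0.0007],"claw": 0},{"dp": [-0.071,-0.925,-0.15],"turn": [0.001,-0.003,0.0007],"claw": 0},{"dp": [-0.071,-0.925,-0.35],"turn": [0.001,-0.003,0.0007],"claw": 0},{"dp": [-0.071,-0.925,-0.5],"turn": [0.001,-0.003,0.0007],"claw": 0},{"dp": [-0.071,-0.925,-0.55],"turn": [0.001,-0.003,0.0007],"claw": 0},{"dp": [-0.071,-0.925,-0.55],"turn": [0.001,-0.003,0.0007],"claw": 0},{"dp": [-0.071,-0.925,-0.55],"turn": [0.001,-0.003,0.0007],"claw": 0}]'

```text
t: 7.82
ee_pos: [513.8, -157.9, 114.5]
orientation: [-1.563, 0.085, -0.089]
ft_force: [0.2, -0.2, -4.1]
width: 41.6
```

```bash
python3 -c "
from h import *
T=pose(); np.save('pics/w3T',T); grab('wrist','w3'); grab('scene','s3')
from m import meas
meas('w3',T)
a=cv2.imread('pics/s3.png')[210:340,230:430]; cv2.imwrite('pics/z3.png',cv2.resize(a,None,fx=3.8,fy=3.8,interpolation=cv2.INTER_CUBIC))
"
```

```text
t 7.8167 pos [ 513.82 -157.93  114.49] yaw -6.37 tool y [ 0.0025  0.0057 -1.    ] xz 0.0019 F [ 0.17 -0.18 -4.08] Mo [-0.123  0.102  0.026] w 41.56
rows 226 base z 18.56
edge yaw -6.41 -6.45
width 146.92602847831205
front along [23.8 23.9 24. ]
candle yaw -6.22 -6.37 w 41.08300592227628 topz 148.7
axis [0.1120509 0.9937025] candle off (cradle x) at its pt -0.3195466791772419 tcp off -0.22964865809314094 tcp along -99.36120918237484 cm along -25.27930443718312
```

View pics/w3.png

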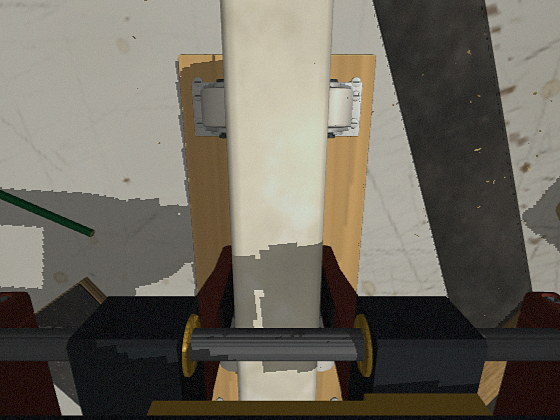

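View pics/z3.png

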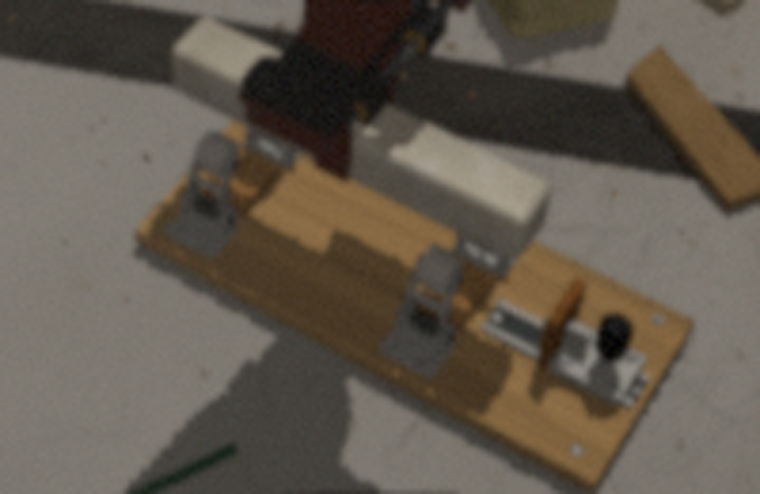

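The wrist view shows the candle centred between the wick-end rollers (edges 226/331, rollers 202–352) and its yaw matches the cradle within 0.2°. Pressing down.

Call:
jog_arm --steps '[{"dp": [0.003,0,-0.1],"turn": [0,0,-0.0005],"claw": 0},{"dp": [0.003,0,-0.2],"turn": [0,0,-0.0005],"claw": 0},{"dp": [0.003,-0.005,-0.3],"turn": [0,0,-0.0005],"claw": 0},{"dp": [0.003,-0.005,-0.4],"turn": [0,0,-0.0005],"claw": 0},{"dp": [0.003,-0.005,-0.5],"turn": [0,0,-0.0005],"claw": 0},{"dp": [0.003,-0.005,-0.5],"turn": [0,0,-0.0005],"claw": 0}]'

```text
t: 8.42
ee_pos: [513.3, -158.4, 73.0]
orientation: [-1.563, 0.088, -0.089]
ft_force: [-0.4, 1.4, -5.8]
width: 41.6
```

```bash
python3 -c "
from h import *
T=pose(); np.save('pics/w4T',T); grab('wrist','w4')
from m import meas
meas('w4',T)"
```

```text
t 8.4167 pos [ 513.33 -158.43   72.96] yaw -6.48 tool y [ 0.0012  0.006  -1.    ] xz 0.0005 F [-0.41  1.42 -5.81] Mo [ 0.243 -0.06  -0.001] w 41.58
rows 206 base z 18.53
edge yaw -6.34 -6.41
width 146.85874180062456
front along [23.1 23.4 23.5]
candle yaw -6.43 -6.52 w 41.18328579676083 topz 107.2
axis [0.1110629 0.9938134] candle off (cradle x) at its pt -0.5478315651960317 tcp off -0.6522534614684043 tcp along -100.43538893036262 cm along -26.325060526484712
```

View pics/w4.png

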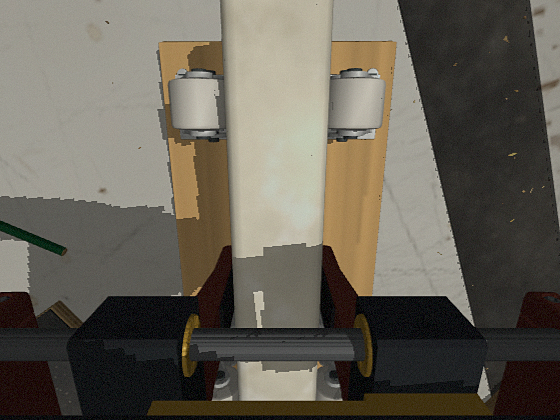

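Call:
jog_arm --steps '[{"dp": [0.005,0,-0.07],"turn": [0,0,0],"claw": 0},{"dp": [0.006,0,-0.15],"turn": [0,0,0],"claw": 0},{"dp": [0.006,0,-0.22],"turn": [0,0,0],"claw": 0},{"dp": [0.006,0,-0.29],"turn": [0,0,0],"claw": 0},{"dp": [0.006,0,-0.35],"turn": [0,0,0],"claw": 0},{"dp": [0.006,0,-0.4],"turn": [0,0,0],"claw": 0},{"dp": [0.006,0,-0.43],"turn": [0,0,0],"claw": 0},{"dp": [0.006,0,-0.44],"turn": [0,0,0],"claw": 0},{"dp": [0.006,0,-0.44],"turn": [0,0,0],"claw": 0}]'

```text
t: 9.22
ee_pos: [513.5, -158.4, 37.8]
orientation: [-1.563, 0.089, -0.089]
ft_force: [0.4, 0.1, -13.0]
width: 42.1
```

```bash
python3 -c "
from h import *
T=pose(); np.save('pics/w5T',T); grab('wrist','w5');d=grab('scene','s5');
a=cv2.imread('pics/s5.png')[210:340,230:430]; cv2.imwrite('pics/z5.png',cv2.resize(a,None,fx=3.8,fy=3.8,interpolation=cv2.INTER_CUBIC))"
```

```text
t 9.2167 pos [ 513.5  -158.42   37.83] yaw -6.488 tool y [ 4.0e-04  6.3e-03 -1.0e+00] xz -0.0003 F [  0.39   0.08 -13.02] Mo [-0.038  0.016 -0.017] w 42.13
```

View pics/w5.png

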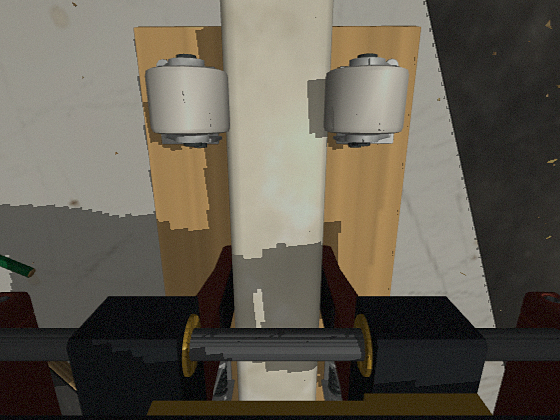

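View pics/z5.png

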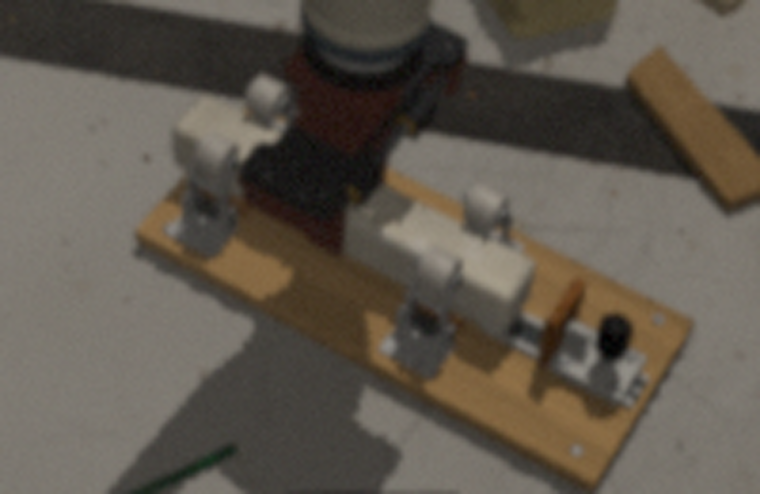

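The rollers are starting to close over the top edges (right roller inner edge at x=325, left at 229), and Fz = -13 N means the jaws are pulling the candle down. It isn't fully on the rests yet, so I'll lower it a bit more.

Call:
jog_arm --steps '[{"dp": [0.002,0,-0.01],"turn": [0,0,0],"claw": 0},{"dp": [0.002,0,-0.02],"turn": [0,0,0],"claw": 0},{"dp": [0.002,0,-0.02],"turn": [0,0,0],"claw": 0},{"dp": [0.002,0,-0.02],"turn": [0,0,0],"claw": 0}]'

```text
t: 9.65
ee_pos: [513.8, -158.4, 37.6]
orientation: [-1.563, 0.088, -0.089]
ft_force: [-4.5, 1.9, 3.7]
width: 41.9
```

```bash
python3 -c "
from h import *
T=pose(); np.save('pics/w6T',T); d=grab('wrist','w6');W=cloud(d,T@d['hand_eye']);
ax=np.array([.112,.9937]);nx=np.array([.9937,-.112])
H=W[...,2]
print('candle top',np.nanmedian(H[150:240,245:310]).round(2),np.nanmedian(H[10:40,245:310]).round(2),'base',np.nanmedian(H[150:200,165:200]))
for u0,u1 in((140,240),(315,420)):
    m=np.zeros(H.shape,bool);m[70:130,u0:u1]=1;m&=H>78;P=W[m];print('roller x',np.percentile((P[:,:2]-T[:2,3])@nx,[2,50,98]).round(1),'topz',np.percentile(P[:,2],98).round(1))
"
```

```text
t 9.65 pos [ 513.78 -158.42   37.64] yaw -6.484 tool y [ 0.001   0.0061 -1.    ] xz 0.0003 F [-4.5   1.87  3.72] Mo [ 0.094  0.756 -0.007] w 41.94
candle top 72.01 71.98 base 18.50270578503745
roller x [-42.9 -28.  -17.5] topz 95.6
roller x [17.4 27.9 42.6] topz 95.7
```

Call:
jog_arm --steps '[{"dp": [0,0,-0.015],"turn": [0,0,0],"claw": 0},{"dp": [0,0,-0.02],"turn": [0,0,0],"claw": 0},{"dp": [0,0,-0.02],"turn": [0,0,0],"claw": 0}]'

```text
t: 9.95
ee_pos: [513.8, -158.4, 37.6]
orientation: [-1.563, 0.088, -0.089]
ft_force: [-7.2, 3.0, 9.4]
width: 41.8
```

```bash
python3 -c "
from h import *
T=pose(); d=grab('scene','s7'); W=cloud(d);H=W[...,2]
a=cv2.imread('pics/s7.png')[220:330,260:410]; cv2.imwrite('pics/z7.png',cv2.resize(a,None,fx=5,fy=5,interpolation=cv2.INTER_CUBIC))
ax=np.array([.112,.9937]);nx=np.array([.9937,-.112]);c=T[:2,3]
X=(W[...,:2]-c)@nx;Y=(W[...,:2]-c)@ax
for n,y in(('wick',85),('foot',-85)):
  for s in(-1,1):
    m=(abs(Y-y)<14)&(H>84)&(X*s>5)&(X*s<60);print(n,s,m.sum(),np.percentile(X[m],[5,50,95]).round(1),np.percentile(H[m],98).round(1))
for y0,y1 in((-120,-100),(-70,-40),(105,125)):
  m=(Y>y0)&(Y<y1)&(abs(X)<15)&(H>60)&(H<80);print('cand top',y0,m.sum(),np.median(H[m]).round(1))
"
```

```text
t 9.95 pos [ 513.8  -158.44   37.61] yaw -6.482 tool y [ 0.0013  0.006  -1.    ] xz 0.0006 F [-7.16  2.98  9.4 ] Mo [ 0.284  1.007 -0.039] w 41.76
wick -1 83 [-43.9 -35.  -22.5] 98.1
wick 1 77 [17.8 26.6 38.7] 96.8
foot -1 93 [-44.3 -35.7 -22. ] 97.4
foot 1 92 [17.9 25.6 38.4] 143.0
cand top -120 82 72.0
cand top -70 112 72.4
cand top 105 65 71.8
```

View pics/z7.png

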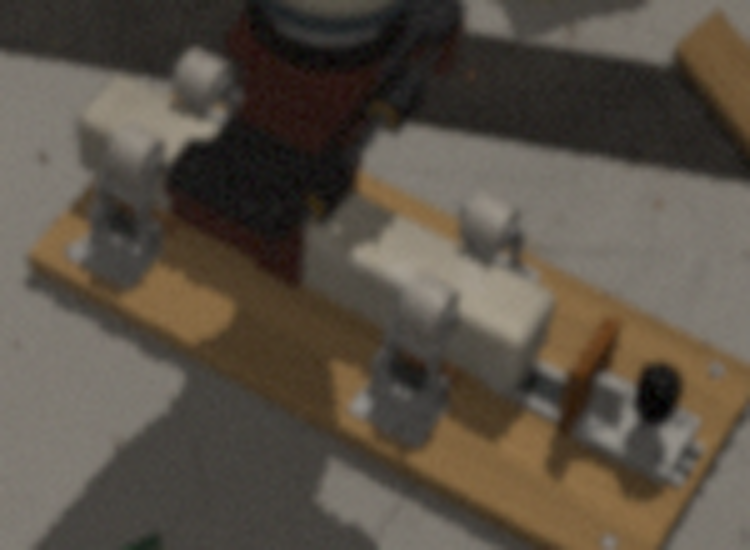

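All four rollers sit at the same closed position, the candle top is level at about 72 mm, and the rests are taking load (Fz +9.4 N). Releasing and rising.

Call:
jog_arm --steps '[{"dp": [0,0,0],"turn": [0,0,0],"claw": 0.5},{"dp": [0,0,0],"turn": [0,0,0],"claw": 0.9},{"dp": [0,0,0],"turn": [0,0,0],"claw": 0.9},{"dp": [0,0,0],"turn": [0,0,0],"claw": 0.9},{"dp": [0,0,0],"turn": [0,0,0],"claw": 0.9},{"dp": [0,0,0],"turn": [0,0,0],"claw": 0.9}]'

```text
t: 10.5
ee_pos: [514.1, -158.6, 37.6]
orientation: [-1.563, 0.088, -0.09]
ft_force: [-0.0, 0.4, -0.8]
width: 73.4
```

```bash
python3 -c "
from h import *
T=pose()"
```

```text
t 10.5 pos [ 514.09 -158.55   37.63] yaw -6.484 tool y [ 0.0017  0.0059 -1.    ] xz 0.001 F [-0.03  0.43 -0.77] Mo [-0.052  0.141 -0.024] w 73.4
```

Call:
jog_arm --steps '[{"dp": [0,0,0.2],"turn": [0,0,0],"claw": 0.9},{"dp": [0,0,0.6],"turn": [0,0,0],"claw": 0.9},{"dp": [0,0,1],"turn": [0,0,0],"claw": 0.9},{"dp": [0,0,1],"turn": [0,0,0],"claw": 0.9},{"dp": [0,0,1],"turn": [0,0,0],"claw": 0.9}]'

```text
t: 10.92
ee_pos: [515.4, -159.0, 119.3]
orientation: [-1.564, 0.085, -0.093]
ft_force: [0.0, 0.5, -0.4]
width: 79.1
```

Call:
jog_arm --steps '[{"dp": [0,0,0.4],"turn": [0,0,0],"claw": 0.9},{"dp": [0,0,0.8],"turn": [0,0,0],"claw": 0.9},{"dp": [0,0,1],"turn": [0,0,0],"claw": 0.9},{"dp": [-0.05,-0.4,1],"turn": [0,0,0],"claw": 0.9},{"dp": [-0.1,-0.85,1],"turn": [0,0,0],"claw": 0.9},{"dp": [-0.1,-0.85,1],"turn": [0,0,0],"claw": 0.9}]'

```text
t: 11.42
ee_pos: [507.0, -231.0, 198.4]
orientation: [-1.566, 0.086, -0.095]
ft_force: [0.0, -0.7, 0.7]
width: 79.2
```

Call:
jog_arm --steps '[{"dp": [-0.05,-0.4,0],"turn": [0,0,0],"claw": 0.9},{"dp": [-0.1,-0.85,0],"turn": [0,0,0],"claw": 0.9},{"dp": [-0.1,-0.85,0],"turn": [0,0,0],"claw": 0.9},{"dp": [-0.1,-0.85,0],"turn": [0,0,0],"claw": 0.9}]'

```text
t: 11.75
ee_pos: [498.0, -299.7, 196.7]
orientation: [-1.564, 0.09, -0.095]
ft_force: [-0.2, 0.4, -0.2]
width: 79.3
```

Call:
jog_arm --steps '[{"dp": [-0.05,-0.4,0],"turn": [0,0,0],"claw": 0.9},{"dp": [-0.08,-0.75,0],"turn": [0,0,0],"claw": 0.9},{"dp": [-0.08,-0.75,0],"turn": [0,0,0],"claw": 0.9},{"dp": [-0.08,-0.75,0],"turn": [0,0,0],"claw": 0.9},{"dp": [-0.08,-0.75,0],"turn": [0,0,0],"claw": 0.9}]'

```text
t: 12.17
ee_pos: [491.4, -357.9, 195.8]
orientation: [-1.562, 0.091, -0.094]
ft_force: [-0.1, 0.2, -0.5]
width: 78.7
```

```bash
python3 -c "
from h import *
T=pose(); np.save('pics/w8T',T); d=grab('wrist','w8');grab('scene','s8')
W=cloud(d,T@d['hand_eye']);np.save('pics/w8W',W)"
```

```text
t 12.1667 pos [ 491.37 -357.89  195.79] yaw -6.751 tool y [ 0.0019  0.0063 -1.    ] xz 0.0012 F [-0.13  0.21 -0.53] Mo [-0.07   0.065 -0.082] w 78.74
```

View pics/w8.png

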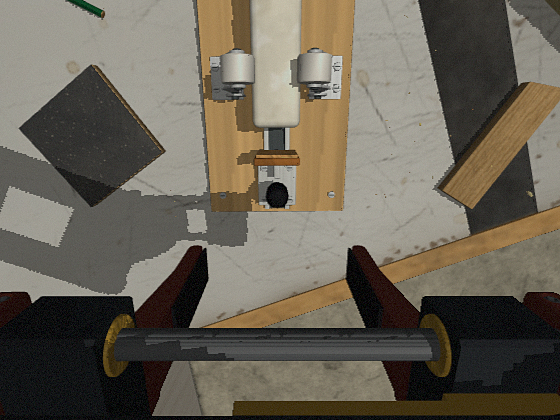

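The candle stays seated with both foot rollers over its top edges at (237,70) and (315,70), the cork face is at (275,158) and the knob at (277,194). Measuring them.

```bash
python3 -c "
from h import *
T=np.load('pics/w8T.npy');d=dict(np.load('pics/w8.npz'));W=np.load('pics/w8W.npy');H=W[...,2]
ax=np.array([.112,.9937]);nx=np.array([.9937,-.112])
m=np.zeros(H.shape,bool);m[175:215,260:295]=1;m&=(d['img'].max(2)<60)&(H>55)
P=W[m];print(m.sum(),'z',np.percentile(P[:,2],[5,50,95]).round(1),'x',np.percentile(P[:,:2]@nx,[1,99]),'y',np.percentile(P[:,:2]@ax,[1,99]),'tcp',T[:2,3]@nx,T[:2,3]@ax)
# stop board top and candle foot
m=np.zeros(H.shape,bool);m[150:168,253:300]=1;m&=H>66;P=W[m];print('stop top y',np.percentile(P[:,:2]@ax,[2,50,98]).round(1),'x',np.percentile(P[:,:2]@nx,[2,98]).round(1),np.median(P[:,2]))
m=np.zeros(H.shape,bool);m[90:135,255:298]=1;m&=(H>66)&(H<76);P=W[m];print('foot y',np.percentile(P[:,:2]@ax,[.5,2]).round(1),'x',np.percentile(P[:,:2]@nx,[2,98]).round(1),np.median(P[:,2]))
for u0,u1 in((215,256),(296,340)):
    m=np.zeros(H.shape,bool);m[50:90,u0:u1]=1;m&=H>78;P=W[m];print('roller x',np.percentile(P[:,:2]@nx,[2,98]).round(1),np.percentile(P[:,2],98).round(1))
"
```

```text
451 z [61.6 74.9 76.8] x [518.59645826 538.27167296] y [-303.92536358 -284.38982984] tcp 528.3607012838337 -300.6033963446465
stop top y [-264.9 -260.  -255.1] x [509.2 548.1] 72.63602054837372
foot y [-231.6 -231.2] x [510.7 546.6] 71.79738532843896
roller x [485.1 510.5] 95.7
roller x [545.8 571.5] 95.7
```

Call:
jog_arm --steps '[{"dp": [0.009,0.075,-0.3],"turn": [0,0,0.0018],"claw": 0.7},{"dp": [0.009,0.075,-0.7],"turn": [0,0,0.0018],"claw": 0.7},{"dp": [0.009,0.075,-0.95],"turn": [0,0,0.0018],"claw": 0.7},{"dp": [0.009,0.075,-0.95],"turn": [0,0,0.0018],"claw": 0.7},{"dp": [0.009,0.075,-0.95],"turn": [0,0,0.0018],"claw": 0.7}]'

```text
t: 12.68
ee_pos: [492.1, -350.5, 119.7]
orientation: [-1.562, 0.086, -0.086]
ft_force: [-0.5, 0.3, 0.7]
width: 61.8
```

```bash
python3 -c "
from h import *
T=pose(); print(T[:2,3]@np.array([.9937,-.112]),T[:2,3]@np.array([.112,.9937]))"
```

```text
t 12.6833 pos [ 492.09 -350.49  119.67] yaw -6.31 tool y [ 5.0e-04  7.2e-03 -1.0e+00] xz -0.0003 F [-0.48  0.3   0.74] Mo [0.004 0.035 0.009] w 61.83
528.2442397718905 -293.17267708275017
```

Call:
jog_arm --steps '[{"dp": [0,-0.015,-0.3],"turn": [0,0,0],"claw": 0.6},{"dp": [0,-0.015,-0.6],"turn": [0,0,0],"claw": 0.6},{"dp": [0,-0.015,-0.85],"turn": [0,0,0],"claw": 0.6},{"dp": [0,-0.015,-0.945],"turn": [0,0,0],"claw": 0.6},{"dp": [0,-0.015,-0.945],"turn": [0,0,0],"claw": 0.6},{"dp": [0,-0.015,-0.945],"turn": [0,0,0],"claw": 0.6}]'

```text
t: 13.18
ee_pos: [492.9, -352.1, 45.4]
orientation: [-1.563, 0.085, -0.087]
ft_force: [-0.2, -0.3, -0.3]
width: 53.0
```

```bash
python3 -c "
from h import *
T=pose(); print(T[:2,3]@np.array([.9937,-.112]),T[:2,3]@np.array([.112,.9937]))
d=grab('wrist','w9')"
```

```text
t 13.1833 pos [ 492.91 -352.07   45.38] yaw -6.302 tool y [ 0.0017  0.0064 -1.    ] xz 0.001 F [-0.18 -0.25 -0.33] Mo [-0.123  0.027  0.02 ] w 53.03
529.2334687306433 -294.6439664308765
```

View pics/w9.png

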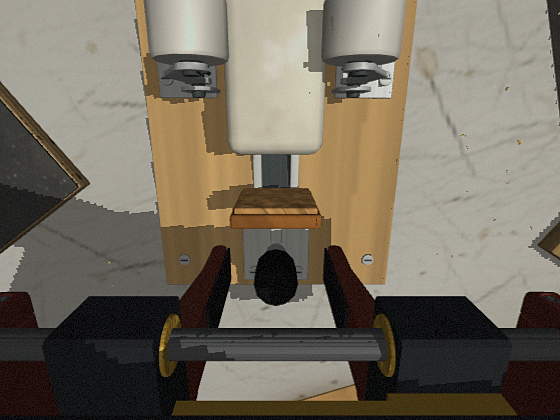

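The knob at (275,275) is between the fingers. Closing on it.

Call:
jog_arm --steps '[{"dp": [-0.008,0,0],"turn": [0,0,0],"claw": 0},{"dp": [-0.008,0,0],"turn": [0,0,0],"claw": 0},{"dp": [-0.008,0,0],"turn": [0,0,0],"claw": 0},{"dp": [-0.008,0,0],"turn": [0,0,0],"claw": 0},{"dp": [-0.008,0,0],"turn": [0,0,0],"claw": 0},{"dp": [-0.008,0,0],"turn": [0,0,0],"claw": 0},{"dp": [-0.008,0,0],"turn": [0,0,0],"claw": 0}]'

```text
t: 13.82
ee_pos: [492.3, -352.4, 46.0]
orientation: [-1.563, 0.085, -0.088]
ft_force: [-3.2, 0.2, 6.0]
width: 20.8
```

```bash
python3 -c "
from h import *
T=pose(); print(T[:2,3]@np.array([.9937,-.112]),T[:2,3]@np.array([.112,.9937]))"
```

```text
t 13.8167 pos [ 492.28 -352.35   46.05] yaw -6.304 tool y [ 0.002   0.0059 -1.    ] xz 0.0014 F [-3.18  0.25  5.99] Mo [ 0.036  0.635 -0.017] w 20.78
528.6414086230303 -294.9974457389492
```

Call:
jog_arm --steps '[{"dp": [0.007,0.06,0],"turn": [0,0,0],"claw": 0},{"dp": [0.014,0.12,0],"turn": [0,0,0],"claw": 0},{"dp": [0.02,0.18,0],"turn": [0,0,0],"claw": 0},{"dp": [0.028,0.24,0],"turn": [0,0,0],"claw": 0},{"dp": [0.028,0.25,0],"turn": [0,0,0],"claw": 0},{"dp": [0.028,0.25,0],"turn": [0,0,0],"claw": 0}]'

```text
t: 14.32
ee_pos: [494.6, -331.4, 46.1]
orientation: [-1.562, 0.085, -0.087]
ft_force: [-0.8, 1.7, 4.1]
width: 21.0
```

```bash
python3 -c "
from h import *
T=pose(); print(T[:2,3]@np.array([.9937,-.112]),T[:2,3]@np.array([.112,.9937]))
np.save('pics/w10T',T)
d=grab('wrist','w10');cv2.imwrite('pics/z10.png',cv2.resize(d['img'][100:300,180:370,::-1],None,fx=3,fy=3,interpolation=cv2.INTER_CUBIC))"
```

```text
t 14.3167 pos [ 494.61 -331.45   46.07] yaw -6.275 tool y [ 0.0018  0.0066 -1.    ] xz 0.0011 F [-0.82  1.68  4.07] Mo [0.229 0.262 0.031] w 20.96
528.6160332734721 -273.9612531013657
```

View pics/z10.png

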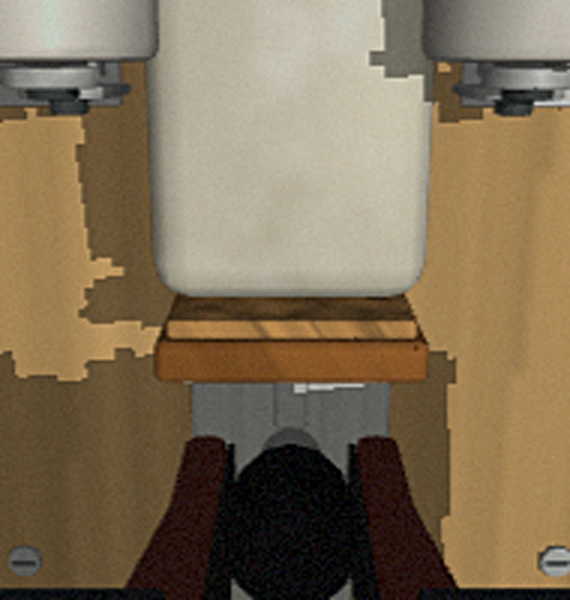

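Call:
jog_arm --steps '[{"dp": [0.001,0.01,0],"turn": [0,0,0],"claw": 0},{"dp": [0.002,0.02,0],"turn": [0,0,0],"claw": 0}]'

```text
t: 14.53
ee_pos: [494.8, -330.0, 46.1]
orientation: [-1.563, 0.085, -0.087]
ft_force: [-2.8, -2.2, 3.2]
width: 21.1
```

Call:
jog_arm --steps '[{"dp": [0.001,0.012,0],"turn": [0,0,0],"claw": 0}]'

```text
t: 14.62
ee_pos: [494.9, -329.3, 46.1]
orientation: [-1.563, 0.085, -0.087]
ft_force: [-2.2, -2.7, 3.9]
width: 20.9
```

```bash
python3 -c "
from h import *
T=pose(); print(T[:2,3]@np.array([.9937,-.112]),T[:2,3]@np.array([.112,.9937]))
d=grab('wrist','w11');cv2.imwrite('pics/z11.png',cv2.resize(d['img'][100:300,180:370,::-1],None,fx=3,fy=3,interpolation=cv2.INTER_CUBIC))"
```

```text
t 14.6167 pos [ 494.9  -329.35   46.14] yaw -6.284 tool y [ 0.002   0.0061 -1.    ] xz 0.0013 F [-2.19 -2.65  3.93] Mo [-0.427  0.488 -0.03 ] w 20.94
528.670073114409 -271.8449325414098
```

View pics/z11.png

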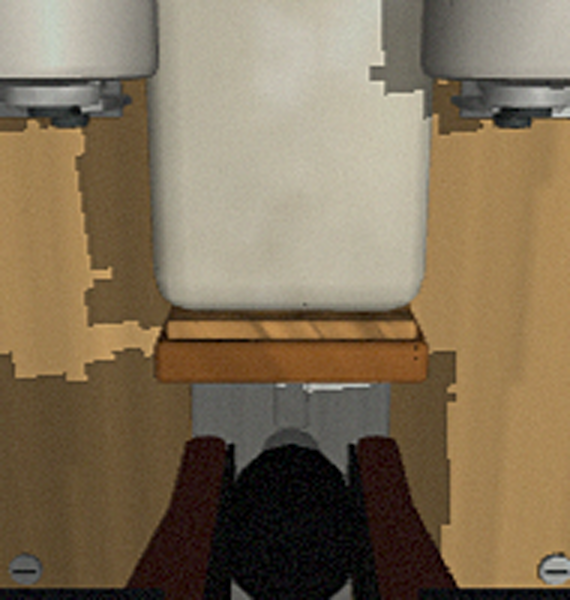

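The candle's foot edge is at zoom y≈308 and the cork's top edge at ≈319, so about 1.8 mm remains. Only sliding friction shows so far (-2.7 N). Creeping on.

Call:
jog_arm --steps '[{"dp": [0.001,0.01,0],"turn": [0,0,0],"claw": 0},{"dp": [0.001,0.01,0],"turn": [0,0,0],"claw": 0}]'

```text
t: 14.83
ee_pos: [494.9, -329.2, 46.1]
orientation: [-1.564, 0.084, -0.087]
ft_force: [-2.8, -4.5, 2.5]
width: 20.9
```

Call:
jog_arm --steps '[{"dp": [0.001,0.01,0],"turn": [0,0,0],"claw": 0},{"dp": [0.001,0.01,0],"turn": [0,0,0],"claw": 0}]'

```text
t: 15.0
ee_pos: [494.9, -329.2, 46.1]
orientation: [-1.565, 0.084, -0.088]
ft_force: [-3.7, -6.0, 3.0]
width: 21.1
```

```bash
python3 -c "
from h import *
T=pose(); print(T[:2,3]@np.array([.9937,-.112]),T[:2,3]@np.array([.112,.9937]))
d=grab('wrist','w12');cv2.imwrite('pics/z12.png',cv2.resize(d['img'][100:300,180:370,::-1],None,fx=3,fy=3,interpolation=cv2.INTER_CUBIC))"
```

```text
t 15.0 pos [ 494.94 -329.23   46.14] yaw -6.272 tool y [ 0.0024  0.0038 -1.    ] xz 0.002 F [-3.72 -5.98  3.01] Mo [-0.902  0.638  0.011] w 21.05
528.6953883577703 -271.72400168775346
```

View pics/z12.png

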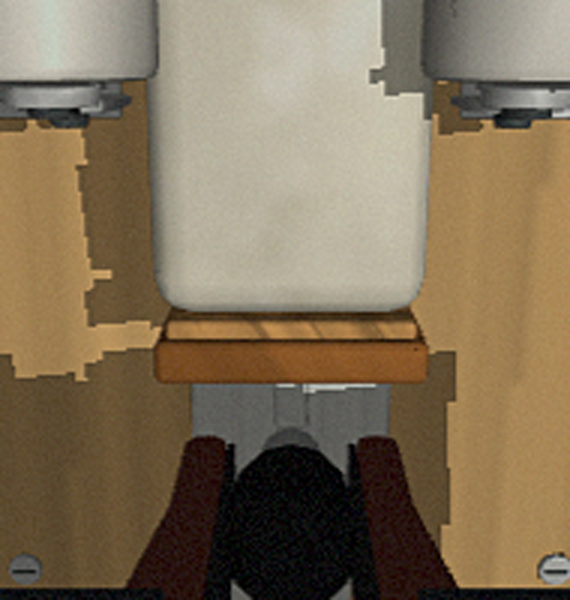

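The tool stopped at y=-329.2 and Fy rose to -6 N against 2.5 N of friction, which indicates contact. The leftover dark strip fits the candle's rounded edge. One more small push to confirm.

Call:
jog_arm --steps '[{"dp": [0.001,0.012,0],"turn": [0,0,0],"claw": 0},{"dp": [0.001,0.012,0],"turn": [0,0,0],"claw": 0},{"dp": [0.001,0.012,0],"turn": [0,0,0],"claw": 0}]'

```text
t: 15.3
ee_pos: [494.9, -329.2, 46.1]
orientation: [-1.566, 0.084, -0.088]
ft_force: [-3.8, -5.5, 1.5]
width: 20.7
```

```bash
python3 -c "
from h import *
T=pose(); print(T[:2,3]@np.array([.9937,-.112]),T[:2,3]@np.array([.112,.9937]))
d=grab('wrist','w13');g=grab('scene','s13')
a=cv2.resize(d['img'][160:230,220:340,::-1],(600,350),interpolation=cv2.INTER_CUBIC)
b=cv2.resize(g['img'][250:320,330:410,::-1],(400,350),interpolation=cv2.INTER_CUBIC)
cv2.imwrite('pics/z13.png',cv2.resize(np.hstack([a,b]),(800,280)))"
```

```text
t 15.3 pos [ 494.94 -329.24   46.15] yaw -6.271 tool y [ 0.0027  0.0025 -1.    ] xz 0.0024 F [-3.75 -5.54  1.48] Mo [-0.991  0.729 -0.017] w 20.73
528.6968905404426 -271.7371601379445
```

View pics/z13.png

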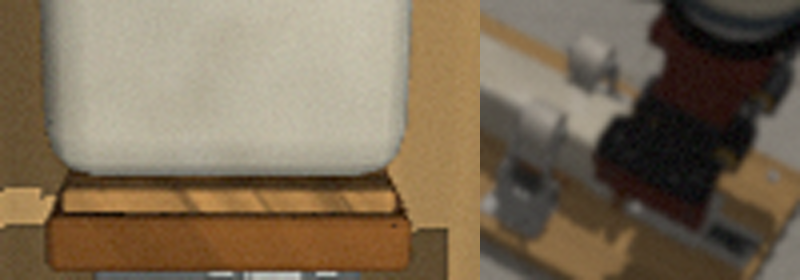

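Position is pinned. The measured foot (-231.4 mm) and the advanced face (-231.8 mm) also agree. Letting go of the knob and rising.

Call:
jog_arm --steps '[{"dp": [0,0,0],"turn": [0,0,0],"claw": 0.3},{"dp": [0,0,0],"turn": [0,0,0],"claw": 0.6},{"dp": [0,0,0],"turn": [0,0,0],"claw": 0.6},{"dp": [0,0,0],"turn": [0,0,0],"claw": 0.6},{"dp": [0,0,0],"turn": [0,0,0],"claw": 0.6},{"dp": [0,0,0.3],"turn": [0,0,0],"claw": 0.6},{"dp": [0,0,0.7],"turn": [0,0,0],"claw": 0.6},{"dp": [0,0,1],"turn": [0,0,0],"claw": 0.6},{"dp": [0,0,1],"turn": [0,0,0],"claw": 0.6}]'

```text
t: 16.15
ee_pos: [497.6, -330.8, 130.9]
orientation: [-1.57, 0.079, -0.093]
ft_force: [0.7, -0.0, 0.8]
width: 53.0
```

Call:
jog_arm --steps '[{"dp": [0,-0.3,0.4],"turn": [0,0,0],"claw": 0.6},{"dp": [0,-0.6,0.8],"turn": [0,0,0],"claw": 0.6},{"dp": [0,-0.9,1],"turn": [0,0,0],"claw": 0.6},{"dp": [0,-0.9,1],"turn": [0,0,0],"claw": 0.6},{"dp": [0,-0.9,1],"turn": [0,0,0],"claw": 0.6}]'

```text
t: 16.57
ee_pos: [497.7, -403.8, 211.3]
orientation: [-1.571, 0.079, -0.096]
ft_force: [-0.1, 0.8, -0.2]
width: 52.7
```

```bash
python3 -c "
from h import *
T=pose(); d=grab('wrist','w14');t=grab('top','t14');g=grab('scene','s14')
W=cloud(d,T@d['hand_eye']);H=W[...,2];ax=np.array([.112,.9937]);nx=np.array([.9937,-.112]);X=W[...,:2]@nx-528.5;Y=W[...,:2]@ax+100.5
for y in(85,-85):
  for s in(-1,1):
    m=(abs(Y-y)<13)&(H>84)&(H<99)&(X*s>5)&(X*s<60)
    if m.sum()>20: print(y,s,np.percentile(X[m],[2,50,98]).round(1),np.percentile(H[m],98).round(1))
m=(abs(X)<15)&(H>66)&(H<76)&(abs(Y)<180)&(Y>-150);print('top z',np.median(H[m]))
for x in(-12,0,12):
  m=(abs(X-x)<3)&(H>50)&(H<80)&(Y<-110)&(Y>-160);o=np.argsort(Y[m]);print(x,np.c_[Y[m][o],H[m][o]].round(1)[::max(1,m.sum()//14)].tolist())
a=cv2.resize(d['img'][:,:,::-1][0:260,150:420],(540,520),interpolation=cv2.INTER_CUBIC);cv2.imwrite('pics/z14.png',a)
b=cv2.resize(g['img'][220:330,260:410,::-1],None,fx=5,fy=5,interpolation=cv2.INTER_CUBIC);cv2.imwrite('pics/z14s.png',b)
"
```

```text
t 16.5667 pos [ 497.75 -403.8   211.27] yaw -6.354 tool y [ 0.0106 -0.0027 -0.9999] xz 0.0108 F [-0.06  0.82 -0.18] Mo [-0.086  0.12  -0.034] w 52.73
-85 -1 [-43.4 -30.  -18.2] 95.7
-85 1 [17.7 29.9 43.1] 95.8
top z 72.03463110971501
-12 [[-141.5, 50.8], [-140.6, 72.9], [-138.2, 73.8], [-135.7, 73.8], [-133.1, 72.1], [-130.4, 69.5], [-128.2, 71.7], [-125.9, 72.6], [-124.1, 71.1], [-121.8, 71.9], [-119.5, 72.1], [-117.2, 72.8], [-115.4, 70.9], [-113.2, 71.8], [-110.9, 72.4]]
0 [[-156.9, 53.1], [-153.3, 52.3], [-149.7, 53.0], [-146.1, 53.0], [-142.5, 52.5], [-140.5, 71.8], [-137.2, 72.5], [-133.8, 71.2], [-130.3, 68.8], [-127.3, 70.6], [-124.1, 70.9], [-120.9, 71.2], [-117.7, 70.6], [-114.7, 71.8], [-111.4, 70.9]]
12 [[-141.5, 51.1], [-140.5, 72.3], [-138.0, 72.4], [-135.7, 73.5], [-133.1, 72.2], [-130.4, 69.5], [-128.3, 72.3], [-126.4, 70.2], [-124.1, 70.8], [-121.8, 72.0], [-119.5, 72.2], [-117.1, 72.5], [-114.8, 72.4], [-112.7, 73.6], [-110.7, 71.4]]
```

View pics/z14.png

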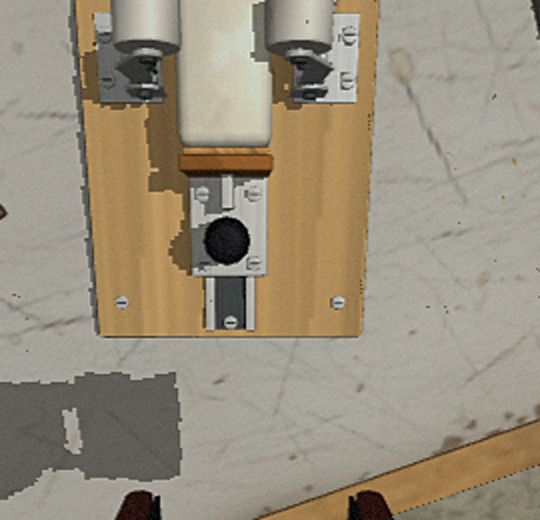

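View pics/z14s.png

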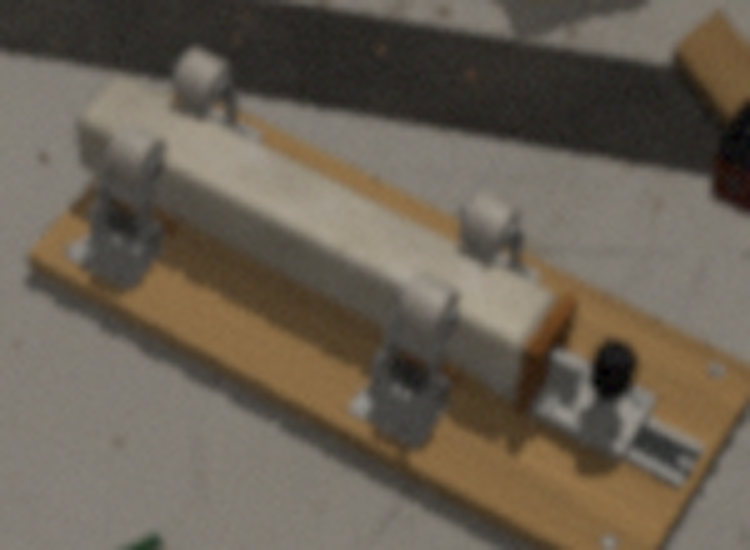

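View pics/t14.png

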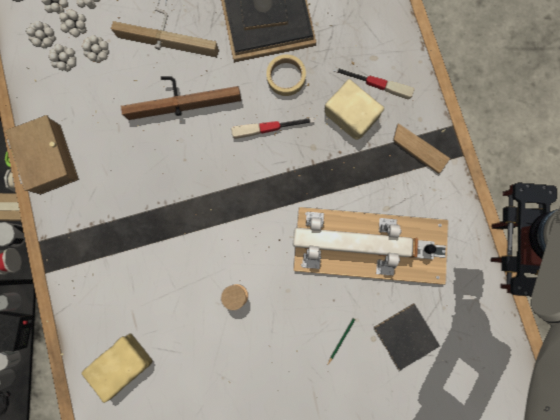

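The backstop's cork is flush with the candle's foot, all four rollers are over the top edges, and the chisel at (270,128) and spool at (235,297) haven't moved. Letting the arm settle, then handing in.

Call:
jog_arm --steps '[{"dp": [0,0,0],"turn": [0,0,0],"claw": 0.6},{"dp": [0,0,0],"turn": [0,0,0],"claw": 0.6},{"dp": [0,0,0],"turn": [0,0,0],"claw": 0.6}]'

```text
t: 16.97
ee_pos: [496.4, -400.2, 207.8]
orientation: [-1.567, 0.081, -0.089]
ft_force: [-0.3, 0.0, 0.2]
width: 53.0
```

```bash
python3 -c "
from h import *
pose(); print(ctrl.close_job())"
```

```text
t 16.9667 pos [ 496.4  -400.16  207.84] yaw -6.196 tool y [ 0.005   0.0022 -1.    ] xz 0.0047 F [-0.32  0.05  0.18] Mo [-0.089  0.099 -0.029] w 52.99
the job is handed in; nothing more can be done
None
```

The candle is clamped in the cradle with its foot towards the backstop, and the backstop is up against the foot. I handed the job in at about 17 s.

**Clamping:** I kept hold until the rests took the load (Fz +9.4 N). By then the candle's top was level at about 72 mm and all four rollers were shut over its top edges; only then did I let go.

**Backstop:** I slid it forward by its knob, about 23 mm, until it stopped dead with the force at about 6 N.

**Last checks:**
- **Jaws and candle:** the foot-end rollers measured shut and the top read 72 mm. The wick-end pair was only checked by eye in the scene view after release, having measured shut before it.
- **Contact at the foot:** before the knob was released, a dark strip about 1.5 mm wide still showed between candle and cork in the wrist view. I took it for the candle's rounded edge. The pinned position, the force and the measured positions (0.4 mm apart) point to contact, and the last views show the cork against the foot.
- **Untouched items:** the chisel and spool look unmoved in the top view.
- **Robot:** it was clear of everything, with about zero force at the wrist.

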